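# Drop the agate bead from the drop cup into the tall steel pot

### The job

The square drop cup on the jeweller's bench holds an agate bead. Carry it upright to the tall steel pot (not the low dish of the same width, nor the mug), hold it centred over the pot and lower it into the mouth so that the pot's rim presses its release tab up, the hinged bottom swings open and the bead drops in. Then lift it out and stand the empty cup upright on a clear spot of the bench, its bottom closed again.

Things in the scene. Friction and masses are not known exactly. Their poses are not given: they have to be found in the camera images.
- drop_cup: loose aluminium square tube, 48 x 48 mm, 90 mm tall, open top, about 190 g full. Origin: centre of its lower edge, z up, x and y square to its sides. Grip the flat +y and -y sides near the top. A steel release tab (30 mm wide, 3 mm thick) juts level from its -x side to 72 mm from the axis, underside 8.5 mm above the lower edge; at the start it points roughly at the robot.
- flap (a joint): the cup's hinged bottom and tab, one stiff rocker on a hinge along cup y at x -26, z 10 mm. 0 = closed; grows to 1.3 rad as the tab is pushed up and the bottom swings down. A light spring shuts it (1 to 2 N on the tab opens it). The bead falls out past about 0.5; lower edge 35 to 40 mm below the pot's rim, cup centred, gives about 0.8, the bottom's end hanging 25 mm below the edge.
- pot: the tall pot: plain round steel, no handle, 95 mm tall, 104 mm outside and 96 mm inside diameter, floor 4 mm, fixed. Origin: centre of its underside, z up; rim 95 mm above. The cup may enter at any yaw: the tab always lies across the rim. Bystanders: a dish of the same steel and diameter, 38 mm tall; a white mug with a handle and brushes up to 165 mm high.
- bead_center (a point): centre of the polished brown agate bead, a 20 mm ball of 11 g, at the start inside the drop cup on its hinged bottom
Not all that is in view belongs to the job. Leave any blue look-alike of the drop_cup alone.

How it is judged:
By the outcome, as a careful person would: the job done as asked, in the order asked, and still so for the second after the job is handed in, with the robot touching nothing.
It also fails if it takes over 48 s, if anything falls off the work surface, if the arm or the gripper's body presses on something with over 40 N, if the wrist force passes 120 N, or if a joint passes its speed limit or range.

### The arm

A 6-joint arm with a two-finger parallel gripper is mounted at the origin on the work surface. World frame = base frame: x ahead of the robot, y to its left, z up, the work surface at z = 0. Lengths are in m, angles in degrees, forces in N, time in s.
With the tool pointing down it reaches from about 0.275 to 0.725 m from the base axis. Payload 5.6 kg.
Tool frame: the origin (TCP) lies on the centre line of the jaws, within the pads' length; the fingertips stand 19 mm ahead of it and the grasp point (between the pads) is the TCP; z points along the fingers, y is the line along which they close (so a half turn about z gives the same grasp; the last joint's range is limited). The gripper opens to 85 mm and grips with 20 to 120 N. Pads are 22 mm wide; open, the fingers measure 114 mm over their backs; the gripper's body (76 mm by 85 mm) begins 54 mm behind the grasp point. The pads swing forward as they close: fully open they stand 13 mm farther back than shut.
Start: joints at [-57.376, 14.616, 6.199, 0, -81.583, -16.306], TCP at [0.155, -0.528, 0.213] pointing down, gripper open.
Joint ranges: [-168.99, 168.99], [-69.2, 112.95], [-62.41, 85.93], [-164.36, 98.24], [-168.68, -3.75], [-174.98, 174.98]. Speed limits (degrees/s): [147.25, 147.25, 180, 180, 180, 180].

### API

Orientations are given as [roll, pitch, yaw] about the fixed x, y, z axes, in that order (R = Rz(yaw) Ry(pitch) Rx(roll)).
In Python, from plant import arm gives the robot as it stands. The module is installed in compiled form; this text tells all that it offers. Calls block until the motion is done:
- arm.movep(position, orientation): joint-space move of the TCP to a pose.
- arm.servo_line(position, feed=0.15, frame=None): straight line of the TCP; frame=None keeps the orientation; feed is the mean speed in m/s.
- arm.set_joints(angles): joint-space move.
- arm.open() and arm.close_gripper(): open the fingers fully, or close them until they stop; the grip force is fixed at half the most.
- arm.sleep(seconds).
- arm.ik(position, orientation): joint angles nearest the present ones, or None.
- arm.observe(): the state.
- arm.read_camera(name): name is "scene" or "top" or "wrist"; returns the picture (480x640x3 uint8, red, green, blue); there is no depth.
- arm.camera_params(name): a dict with "vfov" (degrees; the focal length in pixels is half the picture's height over the tangent of half this angle, whatever the lens; pixels are square), "cx", "cy" (the principal point, pixels), "T" (4x4, takes a point from camera to world coordinates). Camera axes: x right, y up, looking along -z (the intrinsics and any distortion apply to the point x, -y, -z); pixel columns grow to the right and rows downward; lengths in m; the calibration is good to about 2 mm. A picture is of the moment at which its call begins: read the wrist's pose just before it. camera_params takes no time and is no camera call; for the wrist camera it gives the pose at the moment of the call.
A pose or a line that the arm cannot do raises arm.IKError and nothing moves.
- arm.job_done(): hands the job in; it is judged then, once.
The state is a dict: "time_s": time; "joint_pos": joint angles; "qd": joint speeds; "joint_efforts": joint torques, N m; "tool_pos": TCP position; "ee_rot": TCP orientation; "contact_force": force on the tool from outside, world axes, zero at the start; "moment": the same for the moment, N m; "width": opening from 0.0 (shut) to 1.0 (fully open); "gripper_force": force on a finger pad.
Only numpy, scipy, OpenCV 4.12 (cv2) and the standard library are available. Lean on these libraries where they do the work, as an engineer would, in place of code of your own. Each camera call takes 0.05 s, during which the arm holds its last target. There are 200 camera calls.

## Working session

There is one attempt and no reset: what is moved stays moved. The work goes in short steps, each a Python script; the robot and the scene stay as the last script left them, time stands still between calls to the robot, and variables do not carry over. Pictures are saved under pics/ and viewed, at most 10 in all, crops included, and the job is handed in when it is done.

```bash
mkdir -p pics
python3 - <<'E'
from plant import arm
import cv2
for n in("scene","top"):
    cv2.imwrite(f"pics/{n}0.png",arm.read_camera(n)[:,:,::-1])
    p=arm.camera_params(n);print(n,{k:v for k,v in p.items()})
print(arm.observe())
E
```

```text
scene {'vfov': 50.226145132783984, 'cx': 325.1414339733999, 'cy': 240.55070884239518, 'T': array([[-0.8092629 , -0.44695492,  0.38121497,  0.83044529],
       [ 0.58742048, -0.62181872,  0.51795623,  0.40608884],
       [ 0.00554352,  0.64309624,  0.7657653 ,  0.68010611],
       [ 0.        ,  0.        ,  0.        ,  1.        ]])}
top {'vfov': 57.974880535315584, 'cx': 320.85847665473693, 'cy': 240.63827415535448, 'T': array([[-0.02668329,  0.9849096 , -0.17100023,  0.40074041],
       [-0.99962732, -0.02530335,  0.01024458, -0.015588  ],
       [ 0.00576311,  0.17120986,  0.98521773,  0.68096955],
       [ 0.        ,  0.        ,  0.        ,  1.        ]])}
{'time_s': 0.1, 'joint_pos': array([-5.73754568e+01,  1.46498158e+01,  6.13904731e+00, -2.42199684e-02,
       -8.15821186e+01, -1.63070514e+01]), 'qd': array([-0.0213424 , -0.14128758,  0.09689383,  0.11862056,  0.10734069,
       -0.06281898]), 'joint_efforts': array([-3.07803763e-03, -3.87605846e+01,  2.38475293e+01,  5.37797302e+00,
       -3.76960816e-03, -1.70983765e-05]), 'tool_pos': array([ 0.1544605 , -0.52738707,  0.21259133]), 'ee_rot': array([ 1.79904123e+02, -3.09184196e-03, -1.63686071e+02]), 'contact_force': array([-0.16994647, -1.1048311 ,  0.13498323]), 'moment': array([-0.02144237, -0.03537631, -0.00988402]), 'gripper_force': 0.0, 'width': 0.9971322772756999}
```

View pics/top0.png

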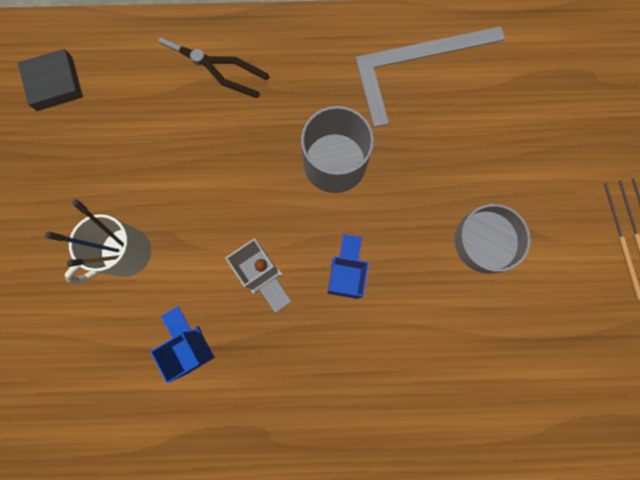

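View pics/scene0.png

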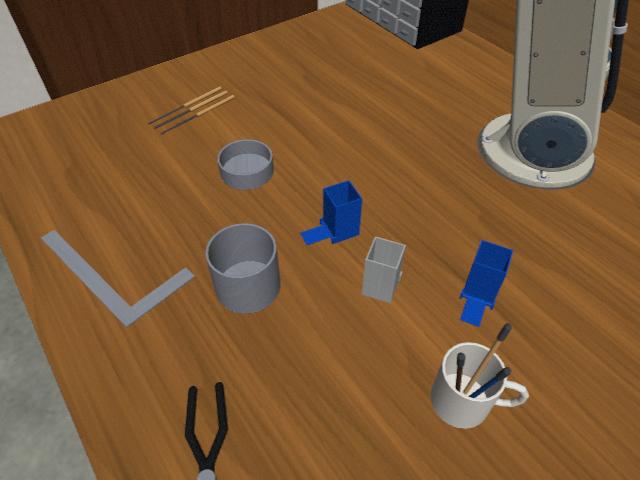

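The top view shows the pot rim at about (337,143), the dish at (492,238) and the mug at (100,245). The grey cup's mouth is at about (253,265), with its tab reaching (277,297). Blue look-alikes are at (348,277) and (183,345). The scene view agrees, with the pot at (243,255) and the cup at (384,262). Next I'll measure.

```bash
cat > h.py <<'E'
import numpy as np,cv2
from plant import arm
def ray(p,uv):
    f=240/np.tan(np.radians(p["vfov"]/2));T=p["T"]
    uv=np.atleast_2d(uv).astype(float)
    d=np.c_[(uv[:,0]-p["cx"])/f,-(uv[:,1]-p["cy"])/f,-np.ones(len(uv))]
    return T[:3,3],d@T[:3,:3].T
def plane(p,uv,z):
    o,d=ray(p,uv);return (o+d*((z-o[2])/d[:,2])[:,None])[:,:2]
def proj(p,X):
    f=240/np.tan(np.radians(p["vfov"]/2));T=p["T"]
    c=(np.atleast_2d(X)-T[:3,3])@T[:3,:3]
    return np.c_[p["cx"]-f*c[:,0]/c[:,2],p["cy"]+f*c[:,1]/c[:,2]]
def circ(P):
    A=np.c_[2*P,np.ones(len(P))];s=np.linalg.lstsq(A,(P**2).sum(1),rcond=None)[0]
    return s[:2],np.sqrt(s[2]+s[:2]@s[:2])
def grey(im):
    h=cv2.cvtColor(im,cv2.COLOR_BGR2HSV)
    return ((h[...,1]<60)&(h[...,2]>50)).astype(np.uint8)*255
E
python3 - <<'E'
from h import *
for n,seeds in(("top",{"pot":(337,155),"dish":(492,238),"cup":(245,258)}),("scene",{"pot":(243,285),"dish":(245,165),"cup":(380,280)})):
    im=cv2.imread(f"pics/{n}0.png");p=arm.camera_params(n)
    m=cv2.morphologyEx(grey(im),cv2.MORPH_CLOSE,np.ones((3,3)))
    _,L=cv2.connectedComponents(m)
    for k,s in seeds.items():
        c=max(cv2.findContours((L==L[s[1],s[0]]).astype(np.uint8),cv2.RETR_EXTERNAL,cv2.CHAIN_APPROX_NONE)[0],key=len)[:,0]
        print(n,k,L[s[1],s[0]],cv2.boundingRect(c))
        if k!="cup":
            z=.095 if k=="pot" else .038
            x,y,w,h=cv2.boundingRect(c);q=c[c[:,1]<y+w*.42]
            C,r=circ(plane(p,q,z));print(C,r)
        else:
            a=cv2.approxPolyDP(c,3,True)[:,0];print(a.tolist());print(plane(p,a,.09).round(4).tolist())
a=cv2.imread("pics/top0.png")[225:325,210:310];b=cv2.imread("pics/scene0.png")[220:320,340:440]
cv2.imwrite("pics/crop.png",cv2.resize(np.hstack([a,b]),None,fx=4,fy=4,interpolation=cv2.INTER_CUBIC))
E
```

```text
top pot 6 (301, 106, 73, 86)
[ 0.64884305 -0.04856143] 0.051149905484403874
top dish 11 (455, 204, 75, 69)
[ 0.50569865 -0.28348594] 0.05655762394002192
top cup 14 (226, 239, 65, 73)
[[253, 239], [226, 259], [243, 285], [253, 293], [260, 290], [276, 311], [290, 300], [276, 280], [280, 272]]
[[0.508, 0.0721], [0.4811, 0.1091], [0.4449, 0.0857], [0.4337, 0.0721], [0.4375, 0.0626], [0.4088, 0.0412], [0.423, 0.0221], [0.4505, 0.0408], [0.4613, 0.0353]]
scene pot 21 (205, 223, 75, 90)
[ 0.64979767 -0.04831887] 0.05142127428096946
scene dish 7 (217, 139, 56, 51)
[ 0.5127006  -0.28508206] 0.051413160751336714
scene cup 29 (362, 237, 44, 66)
[[375, 237], [365, 259], [362, 293], [390, 302], [401, 275], [405, 245]]
[[0.4712, 0.0453], [0.5101, 0.0694], [0.551, 0.1136], [0.5291, 0.1476], [0.4865, 0.122], [0.4448, 0.0837]]
```

View pics/crop.png

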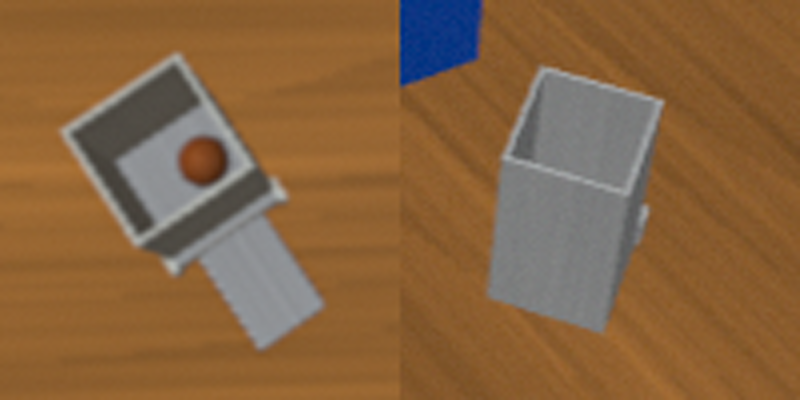

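The crop shows the cup's mouth corners clearly in both views. In the top half they are at crop (178,53), (61,130), (140,246) and (257,165). In the scene half they are at (541,67), (662,100), (627,192) and (503,157). The tab's end is at top-crop (322,303)–(262,348).

Run:
```python
from h import *
t=np.array([[178,53],[61,130],[140,246],[257,165]])/4+[210,225]-.4
s=np.array([[103,157],[227,192],[262,100],[141,67]])/4+[340,220]-.4
for n,q in(("top",t),("scene",s)):
    P=plane(arm.camera_params(n),q,.09);e=np.roll(P,-1,0)-P
    print(n,P.round(4).tolist(),"c",P.mean(0),np.linalg.norm(e,axis=1),np.degrees(np.arctan2(e[:,1],e[:,0])))
p=arm.camera_params("top");T=plane(p,np.array([[322,303],[262,348]])/4+[210,225]-.4,.0115);print("tabend",T,T.mean(0),np.linalg.norm(T[0]-T[1]))
```

```text
top [[0.5096, 0.0706], [0.4838, 0.1107], [0.4433, 0.0835], [0.4699, 0.0436]] c [0.47664795 0.07710399] [0.04774816 0.0487576  0.04797992 0.04800333] [ 122.78000273 -146.04610247  -56.31280176   34.24186384]
scene [[0.5095, 0.0695], [0.4832, 0.1081], [0.4441, 0.0832], [0.4706, 0.0442]] c [0.47684828 0.0762689 ] [0.04669102 0.04633203 0.04710472 0.04640204] [ 124.23128724 -147.45080382  -55.86642258   33.06264447]
tabend [[0.42537371 0.0270126 ]
 [0.40898158 0.05010692]] [0.41717765 0.03855976] 0.028320476933793474
```

```bash
python3 - <<'E'
from h import *
c=[.4768,.0767]
for y in(33.4,-146.6):
    print(y,[None if q is None else np.round(q,1).tolist() for q in (arm.ik([*c,.078],[180,0,y]),arm.ik([.6493,-.0484,.24],[180,0,y]))])
y=min((33.4,-146.6),key=lambda y:abs(arm.ik([*c,.2],[180,0,y])[5]))
o=[180,0,y]
arm.movep([*c,.2],o)
arm.servo_line([*c,.078],.12)
print(arm.observe()["tool_pos"],arm.observe()["contact_force"])
arm.close_gripper();s=arm.observe();print(s["width"],s["gripper_force"],s["contact_force"],s["tool_pos"])
arm.servo_line([*c,.235],.12)
s=arm.observe();print(s["time_s"],s["width"],s["gripper_force"],s["contact_force"],s["tool_pos"],s["ee_rot"])
for n in("top","scene"):cv2.imwrite(f"pics/{n}1.png",arm.read_camera(n)[:,:,::-1])
E
python3 -c "
import cv2,numpy as np
a=cv2.imread('pics/top1.png')[100:400,100:500];b=cv2.imread('pics/scene1.png')[100:400,150:550]
cv2.imwrite('pics/l1.png',np.hstack([a,b]))"
```

```text
33.4 [[27.8, 12.2, -17.6, 0.0, -60.2, 95.6], [9.5, 26.4, 27.2, 0.0, -90.8, 113.9]]
-146.6 [[27.8, 12.2, -17.6, -0.0, -60.2, -84.4], [9.5, 26.4, 27.2, 0.0, -90.8, -66.1]]
[0.47737784 0.07683274 0.07868973] [0.51277304 0.35182715 0.68753233]
0.0030827480074610896 0.0 [-0.27847161 -0.76457136  0.76598924] [0.47680254 0.07668249 0.07799061]
5.925 0.0037463919039331176 0.0 [0.48599657 0.2007574  0.50057911] [0.47642825 0.07661087 0.23424162] [ 1.79976513e+02 -7.93675602e-02 -1.46603900e+02]
```

View pics/l1.png

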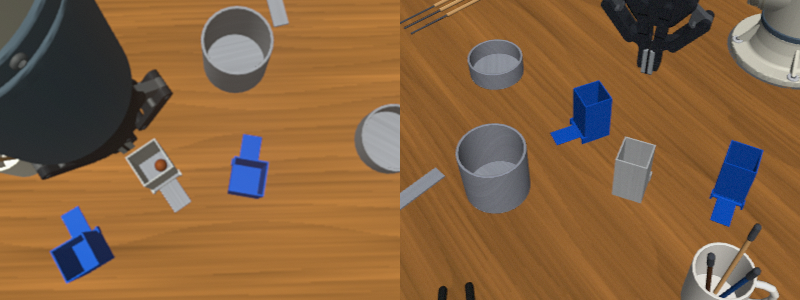

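Run:
```python
from h import *
s=arm.observe();print(s["tool_pos"],s["ee_rot"],s["joint_pos"])
R=cv2.Rodrigues(np.zeros(3))[0]
for n,off in(("top",(100,100)),("scene",(150,100))):
    p=arm.camera_params(n)
    print(n,proj(p,[s["tool_pos"],s["tool_pos"]-[0,0,.019],[0,0,0],[.4768,.0767,.09]])-off)
w=arm.camera_params("wrist");print(w)
cv2.imwrite("pics/w1.png",arm.read_camera("wrist")[:,:,::-1])
```

```text
[0.47647579 0.076595   0.23432703] [ 1.79983325e+02 -7.72967248e-02 -1.46600629e+02] [ 2.77840395e+01  6.64303501e+00 -6.75067320e-01 -9.10414833e-03
 -8.27604552e+01 -8.43835263e+01]
top [[128.1492893  144.6723722 ]
 [131.73494059 147.50534073]
 [214.51853262 508.70463377]
 [149.65067022 161.48782461]]
scene [[246.71384038  80.07189699]
 [245.05812631  90.86000547]
 [385.16126444  49.49630791]
 [235.60879399 151.78222448]]
{'vfov': 63.08750235318431, 'cx': 318.75526255741886, 'cy': 240.07367476916681, 'T': array([[-5.50606491e-01, -7.97076431e-01, -2.47995273e-01,
         4.12202100e-01],
       [ 8.34764893e-01, -5.25656151e-01, -1.63869411e-01,
         3.61505258e-02],
       [ 2.56204980e-04, -2.97245309e-01,  9.54801111e-01,
         3.95249018e-01],
       [ 0.00000000e+00,  0.00000000e+00,  0.00000000e+00,
         1.00000000e+00]])}
```

View pics/w1.png

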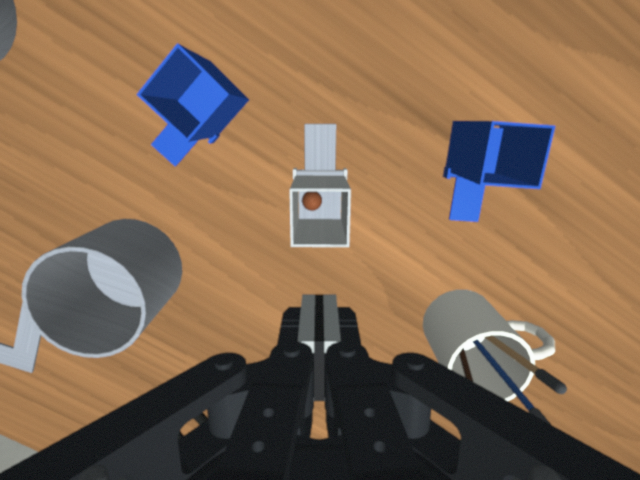

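The wrist view shows the shut fingertips at about (319,296). The cup is untouched and lined up at (320,217). In the scene view the tips sit higher than the pose predicts, so the fingers closed above the cup. I'll triangulate the real tip.

Run:
```python
from h import *
s=arm.observe()
w=arm.camera_params("wrist");sc=arm.camera_params("scene")
t=s["tool_pos"]
for dz in(.02,0,-.019,-.04):print(dz,"wrist",proj(w,t+[0,0,dz])[0],"scene",proj(sc,t+[0,0,dz])[0])
for a in((319.5,294),(319.5,298)):
    for b in((797-400+150-150,0),):pass
    o1,d1=ray(w,a);o2,d2=ray(sc,(648-250,172.))
    d1=d1[0];d2=d2[0];k=np.linalg.lstsq(np.c_[d1,-d2],o2-o1,rcond=None)[0]
    print(o1+k[0]*d1,o2+k[1]*d2)
W=cv2.imread("pics/w1.png");S=cv2.imread("pics/scene1.png")
P=plane(w,np.array([[291,190],[350,189],[351,246],[290,246]]),.09);print(P,P.mean(0))
# pot rim from the wrist view: fit
a=cv2.resize(W[260:410,250:390],None,fx=4,fy=4,interpolation=cv2.INTER_CUBIC)[:400]
b=cv2.resize(S[110:210,360:440],None,fx=4,fy=4,interpolation=cv2.INTER_CUBIC)[:400,:]
h=min(len(a),len(b));v=np.hstack([a[:h,:440],b[:h]]);print(v.shape);cv2.imwrite("pics/tip.png",v)
```

```text
0.02 wrist [314.58211792 316.3119082 ] scene [398.50315028 168.13469712]
0 wrist [315.02622244 294.85007671] scene [396.67832637 180.03126897]
-0.019 wrist [315.36728891 278.36767021] scene [395.02302578 190.82266772]
-0.04 wrist [315.67710829 263.3953134 ] scene [393.27620529 202.21071199]
[0.47143425 0.07561381 0.24386565] [0.47315256 0.07358115 0.24400768]
[0.47252187 0.0763293  0.24502896] [0.47409818 0.07446117 0.24516187]
[[0.46919672 0.04763892]
 [0.44299298 0.08593026]
 [0.48128304 0.11351383]
 [0.50888583 0.07166081]] [0.47558964 0.07968596]
(400, 760, 3)
```

View pics/tip.png

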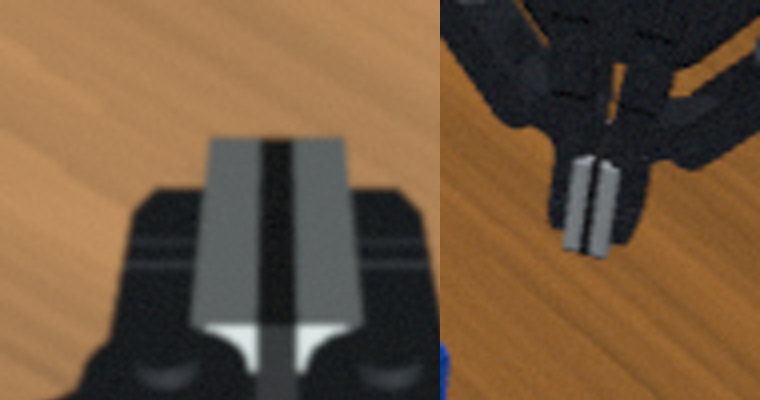

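The crop puts the fingertip edge at wrist pixel (319,294.5) and scene pixel (396,174). Allowing for the 22 mm pad width, both rays meet at z≈0.258. The real tips are therefore about 24 mm above the reported TCP, where the description says 19 mm below, which is a Z offset of about 43 mm. I'll open, go down to z=0.04, which is safe under either reading, and look.

Run:
```python
from h import *
c=[.4768,.0767]
arm.open()
arm.servo_line([*c,.10],.15)
f0=arm.observe()["contact_force"]
for z in(.07,.055,.04):
    arm.servo_line([*c,z],.08);s=arm.observe();print(z,s["tool_pos"],(s["contact_force"]-f0).round(1))
    if abs(s["contact_force"]-f0).max()>6:break
print(s["time_s"],s["width"])
W=arm.read_camera("wrist")[:,:,::-1];S=arm.read_camera("scene")[:,:,::-1]
cv2.imwrite("pics/g2.png",np.hstack([cv2.resize(W,(400,300)),S[100:400,200:600]]))
```

```text
0.07 [0.47711083 0.07672207 0.07036729] [-0.1  0.5 -1.4]
0.055 [0.4767573  0.07660863 0.05511832] [-0.3  0.6 -1.3]
0.04 [0.47671733 0.07653917 0.04006272] [-0.3 -0.  -1.3]
9.1 0.9993144064250444
```

View pics/g2.png

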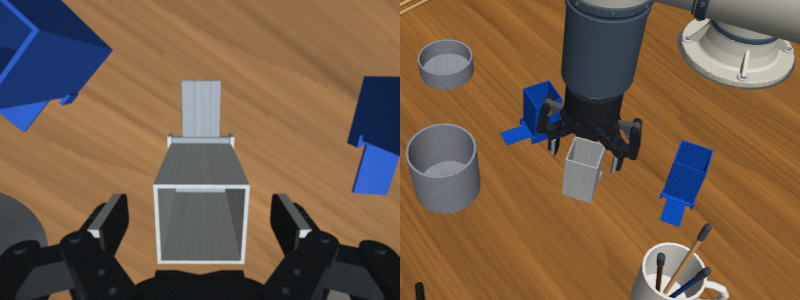

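The cup now stands between the open pads. The scene view has the finger ends at (558,155) and (617,170), beside the cup's top, with no contact. I'll go 10 mm lower, close, and check the width.

Run:
```python
from h import *
c=[.4768,.0767]
f0=arm.observe()["contact_force"]
arm.servo_line([*c,.030],.05);s=arm.observe();print((s["contact_force"]-f0).round(1))
arm.close_gripper();s=arm.observe();print(s["width"],s["width"]*85,s["gripper_force"],(s["contact_force"]-f0).round(1))
if s["width"]>.4:
    arm.servo_line([*c,.06],.05);arm.servo_line([*c,.195],.12)
s=arm.observe();print(s["time_s"],s["width"],s["gripper_force"],(s["contact_force"]-f0).round(1),s["tool_pos"],s["ee_rot"])
W=arm.read_camera("wrist")[:,:,::-1];S=arm.read_camera("scene")[:,:,::-1]
cv2.imwrite("pics/S3.png",S);cv2.imwrite("pics/W3.png",W);cv2.imwrite("pics/T3.png",arm.read_camera("top")[:,:,::-1])
cv2.imwrite("pics/g3.png",np.hstack([cv2.resize(W,(400,300)),S[0:300,200:600]]))
```

```text
[-0.5  0.   0.3]
0.556697774062977 47.31931079535305 61.30077838897705 [-1.2 -0.2  2.8]
12.0083 0.5590647239148903 61.79421901702881 [-1.  -0.7 -2.3] [0.4762864  0.07658956 0.19413159] [ 1.79970230e+02 -9.50203415e-02 -1.46603629e+02]
```

View pics/g3.png

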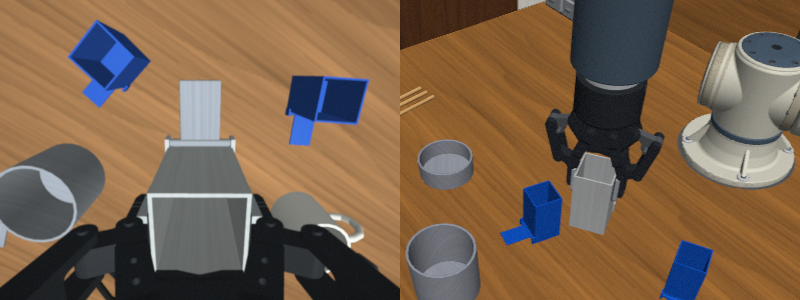

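The cup is held at 47.3 mm width and 61 N. It hangs upright in both views, with its tab at wrist crop (200,110) and closed. Its lower edge is at reported TCP z − 0.030. I'll carry it to the pot and lower it with force checks.

Run:
```python
from h import *
c=[.6493,-.0484]
arm.servo_line([*c,.195],.12)
arm.servo_line([*c,.135],.10);arm.sleep(.3)
s=arm.observe();f0=s["contact_force"];print(s["tool_pos"],s["time_s"])
for z in(.122,.115,.108,.101,.094,.087):
    arm.servo_line([*c,z],.04);s=arm.observe();d=s["contact_force"]-f0;print(z,d.round(1),s["moment"].round(2),round(s["width"],3))
    if abs(d).max()>9:break
arm.sleep(.6)
s=arm.observe();print(s["time_s"],s["tool_pos"],s["gripper_force"])
W=arm.read_camera("wrist")[:,:,::-1];S=arm.read_camera("scene")[:,:,::-1]
cv2.imwrite("pics/S4.png",S)
cv2.imwrite("pics/g4.png",np.hstack([cv2.resize(W,(400,300)),cv2.resize(S[150:350,130:397],(400,300))]))
```

```text
[ 0.64953322 -0.04839566  0.13554877] 15.1333
0.122 [ 0.  -0.6  0.8] [ 0.   -0.04 -0.  ] 0.557
0.115 [-0.3 -0.   1.4] [ 0.14  0.13 -0.06] 0.559
0.108 [0.2 0.2 0.6] [ 0.08 -0.13 -0.02] 0.558
0.101 [1.2 0.3 1.3] [ 0.31 -0.43  0.01] 0.554
0.094 [ 1.8 -0.9  0.2] [ 0.28 -0.44 -0.05] 0.552
0.087 [0.7 0.7 0.4] [ 0.26 -0.44  0.  ] 0.553
17.8333 [ 0.64930579 -0.04836622  0.08702918] 61.898170709609985
```

View pics/g4.png

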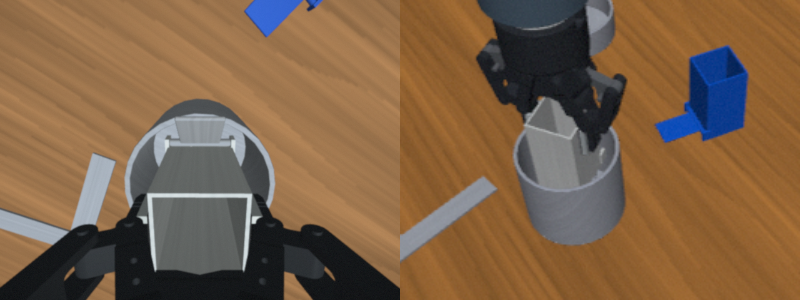

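The cup is in the pot's mouth and centred, and the tab is foreshortened and tilted up at wrist crop (200,128). The steady moment confirms the rim load. I'll lift out, return to the starting hover, and check for the bead and the flap against the earlier pictures.

Run:
```python
from h import *
c=[.6493,-.0484];g=[.4768,.0767]
arm.servo_line([*c,.13],.06);arm.servo_line([*c,.195],.12);arm.servo_line([*g,.195],.12);arm.sleep(.2)
s=arm.observe();print(s["time_s"],s["width"],s["tool_pos"],s["contact_force"].round(1))
W=arm.read_camera("wrist")[:,:,::-1];T=arm.read_camera("top")[:,:,::-1];S=arm.read_camera("scene")[:,:,::-1]
W3=cv2.imread("pics/W3.png");d=cv2.absdiff(W,W3).max(2)
print("flap diff px",(d[100:300,230:410]>40).sum())
def bead(im):
    h=cv2.cvtColor(np.ascontiguousarray(im),cv2.COLOR_BGR2HSV)
    return ((h[...,0]<12)&(h[...,1]>130)&(h[...,2]>50)).astype(np.uint8)
for n,im in(("top",T),("scene",S)):
    n_,_,st,ce=cv2.connectedComponentsWithStats(bead(im))
    for i in range(1,n_):
        if 15<st[i][4]<600:print(n,st[i].tolist(),ce[i].round())
v=np.hstack([cv2.resize(W,(400,300)),cv2.resize(T[90:210,260:420],(400,300))]);cv2.imwrite("pics/g5.png",v)
```

```text
21.6167 0.5558975141912336 [0.47695608 0.0765447  0.19488613] [-0.  -0.5 -1.4]
flap diff px 0
top [321, 133, 10, 12, 82] [326. 138.]
scene [17, 0, 12, 8, 30] [22.  3.]
scene [21, 0, 35, 23, 222] [39.  9.]
scene [154, 0, 27, 20, 156] [166.   9.]
scene [204, 0, 32, 23, 180] [222.   9.]
scene [237, 0, 22, 17, 111] [245.   7.]
scene [222, 0, 95, 34, 538] [266.  14.]
scene [276, 0, 8, 7, 24] [279.   3.]
scene [52, 6, 6, 10, 24] [55. 11.]
scene [293, 8, 9, 8, 25] [296.  12.]
scene [96, 12, 8, 9, 22] [100.  16.]
scene [29, 14, 34, 39, 275] [46. 34.]
scene [55, 19, 22, 13, 75] [65. 24.]
scene [247, 22, 16, 9, 52] [255.  26.]
scene [209, 25, 10, 10, 33] [213.  29.]
scene [66, 29, 12, 9, 29] [71. 33.]
scene [58, 33, 12, 10, 33] [63. 37.]
scene [228, 35, 9, 5, 16] [232.  36.]
scene [164, 37, 31, 22, 172] [179.  47.]
scene [40, 49, 7, 8, 17] [43. 53.]
scene [43, 52, 14, 10, 45] [50. 57.]
scene [151, 52, 19, 10, 50] [160.  57.]
scene [58, 54, 6, 8, 19] [61. 57.]
scene [50, 59, 34, 39, 290] [65. 78.]
scene [127, 60, 6, 8, 17] [130.  64.]
scene [75, 62, 9, 5, 19] [79. 64.]
scene [47, 66, 10, 10, 38] [52. 71.]
scene [78, 80, 10, 8, 20] [83. 83.]
```

The bead is in the pot, a 10×12 px brown blob at top pixel (326,138), and the flap looks exactly as it did when closed. Now I'll stand the cup down.

Run:
```python
from h import *
g=[.4768,.0767]
print("bead",plane(arm.camera_params("top"),(326,138.5),.014))
arm.servo_line([*g,.05],.12);arm.sleep(.2);f0=arm.observe()["contact_force"]
z=.036
while z>.027:
    arm.servo_line([*g,z],.03);d=arm.observe()["contact_force"]-f0;print(round(z,4),d.round(1))
    if d[2]>4:break
    z-=.0015 if z<.033 else .003
arm.sleep(.2);arm.open();arm.sleep(.2)
arm.servo_line([*g,.10],.08);arm.servo_line([*g,.25],.15);arm.movep([.35,-.25,.28],[180,0,-146.6]);arm.sleep(.3)
s=arm.observe();print(s["time_s"],s["contact_force"].round(1))
T=arm.read_camera("top")[:,:,::-1];S=arm.read_camera("scene")[:,:,::-1]
cv2.imwrite("pics/g6.png",np.hstack([T[90:390,120:520],S[120:420,150:550]]))
```

```text
bead [[ 0.6851711  -0.03540757]]
0.036 [-0.8  0.2  0.7]
0.033 [-0.3  0.   0.8]
0.0315 [-0.8  0.5  0.9]
0.03 [-0.1  0.2  3.2]
0.0285 [-6.   0.9 15. ]
29.625 [-1.2  0.1  0.2]
```

View pics/g6.png

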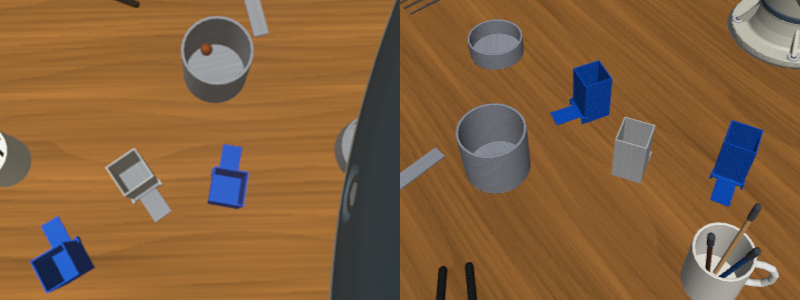

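The final views show the bead in the pot at crop (206,49). The empty cup stands upright at (135,178) with its bottom closed, and the arm is clear of everything.

```bash
python3 -c "
from plant import arm
print(arm.job_done())"
```

```text
the job is handed in; nothing more can be done
None
```

Job handed in at about 30 s: the bead is in the tall pot, and the empty cup stands upright with its bottom closed on the clear spot where it started.

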